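# Refit the spot lens in a camper's locker lamp

## Task

Pick the black round spot lens off the grey mat and set it, feet down, in the open cup of the lamp. The seat ring in the cup has slipped round, so turn the lens under light pressure until all three feet drop into their slots, then press it home with one firm push of about 10 N and let go, leaving it sitting level and fully down. Be gentle: keep the lens upright, never load the lamp with more than 25 N, and leave the other things where they lie.

Things in the scene. Friction and masses are not known exactly. Their poses are not given: they have to be found in the camera images.
- lens: Spot lens: black barrel 54 mm dia., 0.10-0.21 kg, on three aluminium feet on a grey cloth mat (130 mm square, 4 mm thick). Origin on its axis at the feet's undersides, z up. Barrel from z = 8 to 40 mm, the lowest 4 mm tapered to 47 mm dia. Feet 20 mm from the axis, one along +x, others 120 deg either side; each a radial bar 7 mm wide, 13 long, 8 high, round underneath.
- lens_top (a point): Centre of the barrel's flat top, on the axis, 40 mm above the feet's undersides. A glass dome (look only) rises 4.5 mm above it.
- lens_mark (a point): White mark on the top rim above the foot on the lens's +x, 24 mm from the axis; the other two feet have the same marks.
- lamp: Lamp fixed to the table: black base 84 mm dia., aluminium cup above it, 56.5 mm inside and 67 mm outside dia. Origin on its axis at the underside, z up. A yellow mounting tab, 24 mm wide, lies along the lamp's +x to 72 mm from the axis, under 7 mm high. The cup has 1.25 mm clearance round the barrel, so it guides the lens while the lens is turned.
- lamp_rim (a point): Centre of the cup's mouth, level with its rim, 40 mm above the underside. A seated lens has its barrel top 22 mm above this rim; riding on the ring it stands 6 mm higher.
- lamp_ring (a point): Centre of the grey seat ring in the cup, level with its flat top, 28 mm above the lamp's underside. Three radial slots 10 mm wide, 120 deg apart, 6 mm deep, white floors. Their angle is not measured: one slot lies within 0.75 rad to either side of the lamp's +x. The stiff ring slips round only above 0.35 N m. Seated lens origin: 22 mm above the lamp's underside.
- adapter: Bystander: black power adapter, 100 x 50 x 32 mm, origin under its centre, long side along its x.
- screwdriver: Bystander: red screwdriver 190 mm long lying on the table along its own x.
- nozzle: Bystander: grey vacuum crevice nozzle with a red collar, 150 x 36 x 36 mm, along its own x.
- clamp: Bystander: steel hose clamp ring, 44 mm diameter, 12 mm high, origin under its centre.

How it is judged:
On the way, in this order (a step that is already met when the one before it is completed fails the run):
1. the lens is lifted off the mat (height (world z) of lens above 0.03 m), for 0.1 s.
2. the lens is pressed home: all three feet on the slot floors (lens origin within 1.5 mm of its seated height, level) and loaded with more than 5 N for 0.1 s (z of lens in the frame of lamp below 0.0235 m and horizontal distance between lens and lamp below 0.004 m and angle between lens's own z axis and vertical below 0.04 rad and contact force between lens and lamp above 5 N), for 0.1 s.
At the end, for the whole second after the job is handed in: The lens stands in the lamp's cup on all three feet in the slots: its origin 20 to 23.5 mm above the lamp's underside, within 4 mm of the lamp's axis, tilted less than 0.04 rad, at rest, its weight on the lamp (z of lens in the frame of lamp between 0.02 and 0.0235 m and horizontal distance between lens and lamp below 0.004 m and angle between lens's own z axis and vertical below 0.04 rad and linear speed of lens below 0.01 m/s and contact force between lens and lamp above 0.3 N); the robot touches nothing.
It fails at once if the lamp is loaded by the lens with more than 25 N (contact force between lens and lamp above 25 N).
It fails at once if the lens is tipped by more than 0.5 rad (angle between lens's own z axis and vertical above 0.5 rad).
It fails at once if a bystander is moved by more than 30 mm (distance of any of adapter, screwdriver, nozzle, clamp from where it was at the start of the episode above 0.03 m).
It also fails if it takes over 72 s, if anything falls off the work surface, if the arm or the gripper's body presses on something with over 40 N, if the wrist force passes 120 N, or if a joint passes its speed limit or range.

## Robot

A 6-joint arm with a two-finger parallel gripper is mounted at the origin on the work surface. World frame = base frame: x ahead of the robot, y to its left, z up, the work surface at z = 0. Lengths are in m, angles in rad, forces in N, time in s.
With the tool pointing down it reaches from about 0.35 to 0.975 m from the base axis. Payload 4.9 kg.
Tool frame: the origin (TCP) lies at the very end of the fingers, on their centre line; the grasp point (between the pads) lies 19 mm behind it (ctrl.grasp_offset is the distance from the TCP to the grasp point, in m); z points along the fingers, y is the line along which they close (so a half turn about z gives the same grasp; the last joint's range is limited). The gripper opens to 85 mm and grips with 20 to 120 N. Pads are 22 mm wide; open, the fingers measure 114 mm over their backs; the gripper's body (76 mm by 85 mm) begins 54 mm behind the grasp point. The pads swing forward as they close: fully open they stand 13 mm farther back than shut.
Start: joints at [1.055, 0.053, 1.613, -0, 1.476, -0.119], TCP at [0.242, 0.576, 0.231] pointing down, gripper open.
Joint ranges: [-3.01, 3.01], [-1.01, 2.22], [0.06, 2.58], [-1.02, 4.17], [0.09, 2.62], [-3.14, 3.14]. Speed limits (rad/s): [2.57, 2.57, 3.14, 3.14, 3.14, 3.14].

## Interface

Orientations are given as a rotation vector (axis times angle).
In Python, from station import ctrl, optics gives the robot as it stands.
- The arm moves only by the shell command python3 -m handwheel 'ROWS' [OPENING] [FORCE]. ROWS is JSON, a list of rows, each an object of numbers: "tx", "ty", "tz": the shift along the tool's x, y, z in mm; "roll": the turn about the tool's z in rad. A call has 1 to 12 rows; each row shifts and turns the commanded pose from where the row before left it, along the tool's axes as they then stand; what a row does not reach is not made up. A row lasts 1/12 s, in which the tool goes at most 41.7 mm and 7.16 degrees, less where a joint would pass 70% of its speed; a pose out of reach is approached as far as the arm can. A call with a gripper value outside its range is refused whole. OPENING is the finger opening in mm, from 0 to 85.4, set as the call begins (- or left out, the last holds). The fingers move at their own pace and stop on an object; FORCE is the grip in N (left out, the last holds). Time passes only in rows, so rows that do not move let the fingers close. It gives the time, the measured TCP pose, the force, the opening and the grip force at its end, in the units of the state.
- ctrl.get_obs(): the state, without advancing time (a new reading comes with each control period).
- optics.get_image(name): name is "scene" or "top"; returns (picture, depth): 420x560x3 uint8, red, green, blue; 420x560 float32, m along the optical axis (not along the pixel's ray), 0 where there is no reading.
- optics.camera_params(name): a dict with "mtx" (3x3 intrinsics, pixels), "k1" (the pictures are not rectified: a ray, as slopes to the right and down, at radius r is drawn at 1 + k1 r^2 times it, then the intrinsics apply), "extrinsics" (4x4, takes a point from camera to world coordinates). Camera axes: x right, y down, z forward; pixel columns grow to the right and rows downward; lengths in m; the calibration is good to about 2 mm. A picture is of the moment at which its call begins. camera_params takes no time and is no camera call.
- ctrl.finish_job(): hands the job in; it is judged then, once.
The state is a dict: "t": time; "q": joint angles; "dq": joint speeds; "effort": joint torques, N m; "tool_pos": TCP position; "tool_rot": TCP orientation; "contact_force": force on the tool from outside, world axes, zero at the start; "wrist_torque": the same for the moment, N m; "opening": finger opening in m; "grip_force": force on a finger pad.
Only numpy, scipy, OpenCV 4.12 (cv2) and the standard library are available. Lean on these libraries where they do the work, as an engineer would, in place of code of your own. Each camera call takes 0.05 s, during which the arm holds its last target. There are 200 camera calls.

## Working session

There is one attempt and no reset: what is moved stays moved. The work goes in short steps, Python scripts to look and compute and a shell command to move; the robot and the scene stay as the last step left them, time stands still between calls to the robot, and variables do not carry over. Pictures are saved under pics/ and viewed, at most 10 in all, crops included, and the job is handed in when it is done.

```bash
ls; mkdir -p pics; python3 - <<'E'
from station import ctrl, optics
import cv2,numpy as np
for n in("scene","top"):
    im,d=optics.get_image(n); cv2.imwrite(f"pics/{n}0.png",im[:,:,::-1]); np.savez(f"pics/{n}0.npz",im=im,d=d)
    p=optics.camera_params(n); print(n,p)
o=ctrl.get_obs();print(o)
E
```

```text
pics
scene {'mtx': array([[470.71206291,   0.        , 287.31896418],
       [  0.        , 470.71206291, 207.10837203],
       [  0.        ,   0.        ,   1.        ]]), 'k1': -0.028390769766691127, 'extrinsics': array([[-0.82528956,  0.43140239, -0.36440241,  0.8007268 ],
       [ 0.5643653 ,  0.60754802, -0.55890716,  0.40088886],
       [-0.01972192, -0.66691632, -0.74487158,  0.55577556],
       [ 0.        ,  0.        ,  0.        ,  1.        ]])}
top {'mtx': array([[496.78198192,   0.        , 282.09153811],
       [  0.        , 496.78198192, 210.69461985],
       [  0.        ,   0.        ,   1.        ]]), 'k1': -0.11649472283477513, 'extrinsics': array([[ 6.49900014e-02, -9.77660948e-01,  1.99888395e-01,
         3.60147703e-01],
       [-9.97879308e-01, -6.29434184e-02,  1.65835315e-02,
         4.81817926e-04],
       [-3.63141224e-03, -2.00542257e-01, -9.79678323e-01,
         9.08286118e-01],
       [ 0.00000000e+00,  0.00000000e+00,  0.00000000e+00,
         1.00000000e+00]])}
{'t': 0.1, 'q': array([ 1.05500507e+00,  5.32787697e-02,  1.61419240e+00,  6.61337273e-05,
        1.47598239e+00, -1.19016184e-01]), 'dq': array([-0.00026353, -0.00123652, -0.00457802, -0.00046276, -0.00292512,
       -0.00134027]), 'effort': array([ 3.56501769e-04, -3.94906712e+01, -3.71361315e+01, -1.27654052e-04,
        3.97130731e-03, -5.78500234e-06]), 'tool_pos': array([0.24123664, 0.57594765, 0.23017211]), 'tool_rot': array([-6.19055280e-01, -3.07933851e+00,  2.74424693e-03]), 'contact_force': array([ 0.08339457, -0.28751761,  0.51536897]), 'wrist_torque': array([-0.00366038, -0.00040626,  0.01917766]), 'grip_force': 0.0, 'opening': 0.08513315849694005}
```

View pics/top0.png

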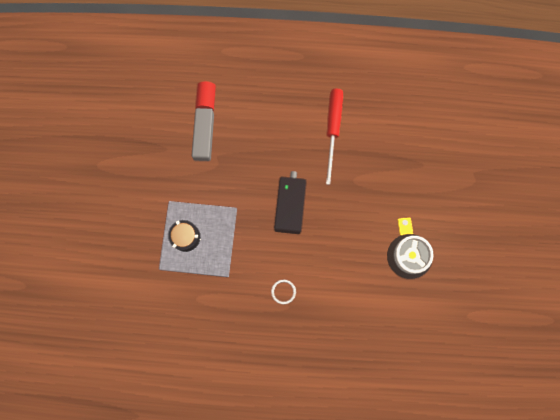

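View pics/scene0.png

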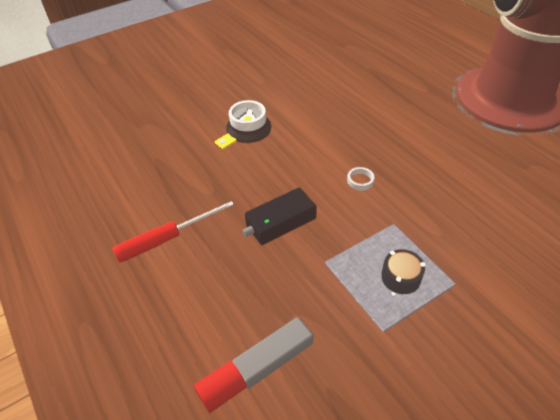

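The top view shows the lens at (184,236) on the mat, with marks near (177,222), (196,236) and (174,246). The lamp cup is at (414,255), its yellow tab at (405,226), and three white slots form a Y inside the cup. The scene view shows the lens at (404,270) and the lamp at (248,118).

```bash
cat > h.py <<'E'
import numpy as np, cv2
from station import ctrl, optics
def ray(n,uv):
    p=optics.camera_params(n); uv=np.asarray(uv,float).reshape(-1,1,2)
    s=cv2.undistortPoints(uv,p["mtx"],np.array([p["k1"],0,0,0.])).reshape(-1,2)
    E=p["extrinsics"]; return E[:3,3],np.c_[s,np.ones(len(s))]@E[:3,:3].T
def plane(n,uv,z):
    o,d=ray(n,uv); return o+d*((z-o[2])/d[:,2])[:,None]
def blobs(mask,amin=3):
    k,l,s,c=cv2.connectedComponentsWithStats(mask.astype(np.uint8))
    return [(c[i],s[i,4]) for i in range(1,k) if s[i,4]>=amin]
def white(im): 
    h=cv2.cvtColor(im,cv2.COLOR_RGB2HSV); return (h[...,1]<50)&(h[...,2]>185)
def yellow(im):
    h=cv2.cvtColor(im,cv2.COLOR_RGB2HSV); return (abs(h[...,0].astype(int)-29)<6)&(h[...,1]>150)&(h[...,2]>150)
E
python3 - <<'E'
from h import *
for n,bx in(("top",((160,210,215,260),(385,210,440,285))),("scene",((375,240,435,300),(205,90,280,150)))):
    z=np.load(f"pics/{n}0.npz"); im=z["im"]; d=z["d"]
    for k,(x0,y0,x1,y1) in enumerate(bx):
        m=np.zeros(im.shape[:2],bool); m[y0:y1,x0:x1]=1
        for nm,f,zz in((("white",white,.044),) if k==0 else (("white",white,.022),("yellow",yellow,.0065))):
            for c,a in blobs(f(im)&m):
                print(n,k,nm,c.round(1),a,plane(n,c,zz).round(4), "depth",d[int(c[1]),int(c[0])])
crops=[]
z=np.load("pics/top0.npz")["im"]; s=np.load("pics/scene0.npz")["im"]
R=lambda a:cv2.resize(a,(400,300),interpolation=cv2.INTER_NEAREST)
g=np.vstack([np.hstack([R(z[215:260,160:220]),R(z[225:285,375:455])]),np.hstack([R(s[240:300,365:445]),R(s[95:140,218:278])])])
cv2.imwrite("pics/crop0.png",g[:,:,::-1])
E
```

```text
top 0 white [177.3 221.8] 11 [[0.5044 0.1998 0.044 ]] depth 0.88075846
top 0 white [196. 236.] 9 [[0.4812 0.1638 0.044 ]] depth 0.8734054
top 0 white [173.6 245.5] 11 [[0.4616 0.2018 0.044 ]] depth 0.8696443
top 1 white [404.6 222.1] 17 [[ 0.5341 -0.2089  0.022 ]] depth 0.91606647
top 1 white [412.9 254.7] 668 [[ 0.4754 -0.2251  0.022 ]] depth 0.8896208
top 1 white [426. 252.] 3 [[ 0.4816 -0.2491  0.022 ]] depth 0.88364375
top 1 yellow [405.3 226.5] 167 [[ 0.529  -0.214   0.0065]] depth 0.9163906
top 1 yellow [412.  254.6] 28 [[ 0.4774 -0.2275  0.0065]] depth 0.8896208
scene 0 white [391.7 252.1] 20 [[0.482  0.1646 0.044 ]] depth 0.62903345
scene 0 white [423.  263.7] 18 [[0.4614 0.2022 0.044 ]] depth 0.6157024
scene 0 white [398.2 278.7] 18 [[0.5041 0.2006 0.044 ]] depth 0.60127336
scene 0 white [392.9 293.6] 17 [[0.5246 0.2131 0.044 ]] depth 0.6298616
scene 1 white [246.6 113.1] 493 [[ 0.4688 -0.2375  0.022 ]] depth 0.8710128
scene 1 white [221.8 141.1] 12 [[ 0.5455 -0.1941  0.022 ]] depth 0.8505286
scene 1 yellow [247.3 118.1] 15 [[ 0.466  -0.242   0.0065]] depth 0.86498094
scene 1 yellow [225.1 140.5] 122 [[ 0.5325 -0.2094  0.0065]] depth 0.853469
```

View pics/crop0.png

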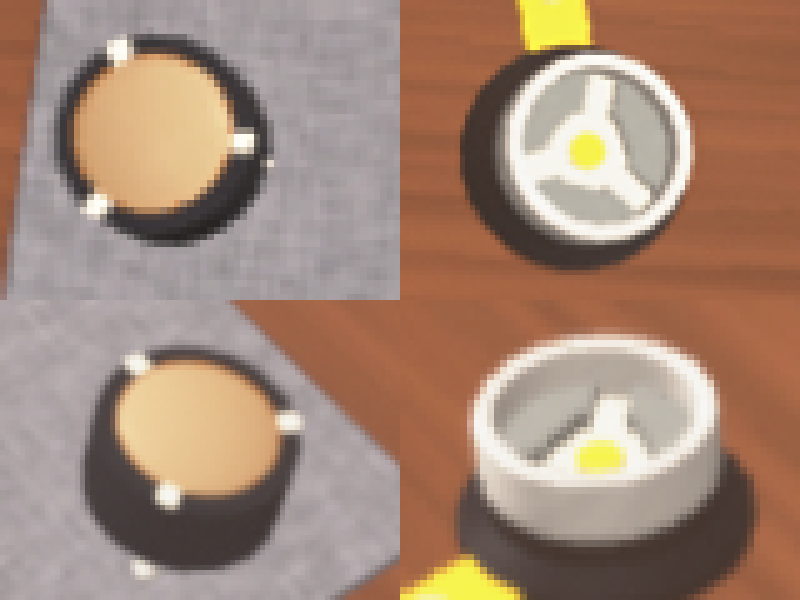

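The crop gives clean marks on the lens rim in both views. In the lamp, the Y of white slots shows around the yellow centre dot. Next I measure the lamp centre and the slot phase.

```bash
python3 - <<'E'
from h import *
from scipy.optimize import least_squares
def circ(P):
    f=least_squares(lambda q:np.hypot(P[:,0]-q[0],P[:,1]-q[1])-q[2],[*P.mean(0)[:2],.03],loss="soft_l1",f_scale=.001);return f.x
L={}
for n,(x0,y0,x1,y1) in(("top",(375,225,455,285)),("scene",(205,90,290,150))):
    z=np.load(f"pics/{n}0.npz");im,d=z["im"],z["d"]
    v,u=np.mgrid[y0:y1,x0:x1]; uv=np.c_[u.ravel(),v.ravel()]; o,r=ray(n,uv); P=o+r*d[v.ravel(),u.ravel()][:,None]
    k=abs(P[:,2]-.04)<.003; print(n,"rim depth",k.sum(),circ(P[k]).round(4),P[k,2].mean())
    w=white(im)[y0:y1,x0:x1]; yl=blobs(yellow(im)[y0:y1,x0:x1])
    for c,a in yl: print(" yellow",plane(n,c+[x0,y0],.022).round(4),a)
    if n=="top":
        # outer contour of bright rim onto z=.04
        c=max(cv2.findContours(w.astype(np.uint8),cv2.RETR_EXTERNAL,cv2.CHAIN_APPROX_NONE)[0],key=len).reshape(-1,2)+[x0,y0]
        print(" rim contour",circ(plane(n,c,.04)).round(4))
        C=circ(P[k])[:2]
        for cc in (C,circ(plane(n,c,.04))[:2],plane(n,yl[-1][0]+[x0,y0],.022)[0,:2]):
            h=im[y0:y1,x0:x1].reshape(-1,3).astype(float); Q=plane(n,uv,.022)[:,:2]-cc; R=np.hypot(*Q.T)
            th=np.arctan2(Q[:,1],Q[:,0]); s=(R>.011)&(R<.019); b=np.clip(h[:,1]-170,0,60)
            print(" center",cc.round(4),"slot deg mod120",np.degrees(np.angle((b[s]*np.exp(3j*th[s])).sum()))/3)
            t=plane(n,[405.3,226.5],.0065)[0,:2]-cc; print(" tab",np.degrees(np.arctan2(t[1],t[0])))
            bn=np.round(np.degrees(th[s])/15)*15
            print({int(q):int(h[s][bn==q][:,1].mean()) for q in np.unique(bn)})
E
```

```text
top rim depth 282 [ 0.4744 -0.2232  0.0307] 0.03916757444912684
 yellow [[ 0.5211 -0.211   0.022 ]] 114
 yellow [[ 0.4754 -0.2236  0.022 ]] 28
 rim contour [ 0.4746 -0.2231  0.0325]
 center [ 0.4744 -0.2232] slot deg mod120 -8.443426240061758
 tab 9.587294890071124
{-180: 188, -165: 196, -150: 202, -135: 243, -120: 244, -105: 210, -90: 199, -75: 190, -60: 188, -45: 185, -30: 221, -15: 245, 0: 233, 15: 209, 30: 203, 45: 199, 60: 197, 75: 199, 90: 226, 105: 245, 120: 242, 135: 199, 150: 195, 165: 185, 180: 183}
 center [ 0.4746 -0.2231] slot deg mod120 -8.98069437607298
 tab 9.45055432161329
{-180: 188, -165: 200, -150: 202, -135: 243, -120: 242, -105: 205, -90: 201, -75: 190, -60: 185, -45: 194, -30: 213, -15: 245, 0: 232, 15: 200, 30: 203, 45: 195, 60: 200, 75: 192, 90: 226, 105: 245, 120: 242, 135: 199, 150: 195, 165: 185, 180: 183}
 center [ 0.4754 -0.2236] slot deg mod120 -10.304536789990296
 tab 10.117392775223562
{-180: 193, -165: 203, -150: 209, -135: 244, -120: 235, -105: 209, -90: 180, -75: 189, -60: 180, -45: 194, -30: 207, -15: 245, 0: 238, 15: 203, 30: 196, 45: 195, 60: 196, 75: 205, 90: 221, 105: 245, 120: 243, 135: 213, 150: 202, 165: 193, 180: 183}
scene rim depth 224 [ 0.4765 -0.221   0.0308] 0.03874835675924498
 yellow [[ 0.4755 -0.2238  0.022 ]] 15
 yellow [[ 0.5401 -0.1922  0.022 ]] 122
```

```bash
cat >> h.py <<'E'
from scipy.spatial.transform import Rotation as Ro
def off(xyz):
    o=ctrl.get_obs(); R=Ro.from_rotvec(o["tool_rot"]).as_matrix()
    print("t",round(o["t"],2),"tcp",o["tool_pos"].round(4),"tool xyz off mm",((np.array(xyz)-o["tool_pos"])@R*1000).round(1),"yaw",np.degrees(np.arctan2(R[1,0],R[0,0])).round(2),"tilt",np.degrees(np.arccos(-R[2,2])).round(2),"q6",o["q"][5].round(3),"F",o["contact_force"].round(2),"M",o["wrist_torque"].round(3),"open",round(o["opening"]*1000,1),"grip",round(o["grip_force"],1),"goff",ctrl.grasp_offset)
E
python3 -c "
from h import *
off([.4824,.1884,.12])"
```

```text
t 0.1 tcp [0.2412 0.5759 0.2302] tool xyz off mm [-372.2 -264.   110.6] yaw 157.27 tilt 0.11 q6 -0.119 F [ 0.08 -0.29  0.52] M [-0.004 -0.     0.019] open 85.1 grip 0.0 goff 0.0187
```

```bash
python3 -m handwheel '[{"tx":-16,"ty":-11},{"tx":-30,"ty":-21,"tz":8},{"tx":-33,"ty":-24,"tz":10},{"tx":-33,"ty":-24,"tz":10},{"tx":-34,"ty":-24,"tz":11},{"tx":-34,"ty":-24,"tz":11},{"tx":-34,"ty":-24,"tz":11},{"tx":-34,"ty":-24,"tz":11},{"tx":-34,"ty":-24,"tz":11},{"tx":-34,"ty":-24,"tz":11},{"tx":-33,"ty":-24,"tz":10},{"tx":-23,"ty":-16,"tz":6}]' 85; python3 -c "
from h import *
off([.4824,.1884,.026])"
```

```text
t 0.1 tcp [0.2412 0.5759 0.2302] tool xyz off mm [-372.3 -263.9  204.6] yaw 157.27 tilt 0.11 q6 -0.119 F [ 0.08 -0.29  0.52] M [-0.004 -0.     0.019] open 85.1 grip 0.0 goff 0.0187$[0]: bad value
```

```bash
python3 -m handwheel '[{"tx":-16,"ty":-11,"tz":0,"roll":0},{"tx":-30,"ty":-21,"tz":8,"roll":0},{"tx":-33,"ty":-24,"tz":10,"roll":0},{"tx":-33,"ty":-24,"tz":10,"roll":0},{"tx":-34,"ty":-24,"tz":11,"roll":0},{"tx":-34,"ty":-24,"tz":11,"roll":0},{"tx":-34,"ty":-24,"tz":11,"roll":0},{"tx":-34,"ty":-24,"tz":11,"roll":0},{"tx":-34,"ty":-24,"tz":11,"roll":0},{"tx":-34,"ty":-24,"tz":11,"roll":0},{"tx":-33,"ty":-24,"tz":10,"roll":0},{"tx":-23,"ty":-16,"tz":6,"roll":0}]' 85; python3 -c "
from h import *
off([.4824,.1884,.026])"
```

```text
t: 1.1
tool_pos: [0.4781, 0.1938, 0.1221]
tool_rot: [-0.622, -3.078, 0.002]
contact_force: [0.2, 0.3, -0.3]
opening: 0.0853
grip_force: 0.0
t 1.1 tcp [0.4781 0.1938 0.1221] tool xyz off mm [-6.1 -3.1 96.1] yaw 157.16 tilt 0.11 q6 -0.931 F [ 0.18  0.35 -0.3 ] M [-0.011  0.013  0.051] open 85.3 grip 0.0 goff 0.0187
```

```bash
python3 -m handwheel '[{"tx":0,"ty":0,"tz":20,"roll":0},{"tx":0,"ty":0,"tz":20,"roll":0},{"tx":0,"ty":0,"tz":10,"roll":0},{"tx":0,"ty":0,"tz":0,"roll":0},{"tx":0,"ty":0,"tz":0,"roll":0}]' >/dev/null; python3 - <<'E'
from h import *
off([.4824,.1884,.026])
im,d=optics.get_image("scene"); cv2.imwrite("pics/s1.png",im[:,:,::-1])
E
```

```text
t 1.52 tcp [0.4772 0.1969 0.0731] tool xyz off mm [-8.2 -5.8 47.1] yaw 157.29 tilt 0.1 q6 -0.927 F [-0.3   0.77 -0.48] M [-0.003  0.012  0.031] open 85.2 grip 0.0 goff 0.0187
```

View pics/s1.png

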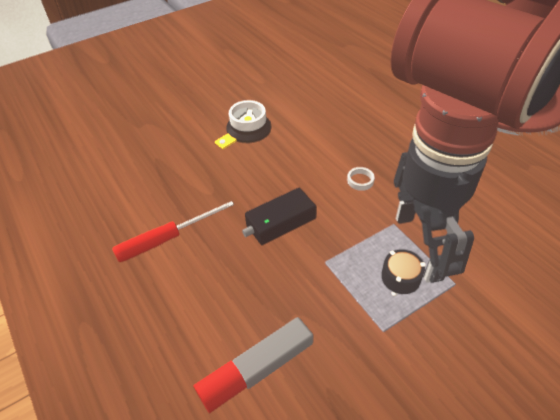

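The gripper stands open above the mat, with fingertips near (405,215) and (445,272). The lens is untouched at (404,268). I check the projected TCP against the fingertips before going down.

```bash
python3 - <<'E'
from h import *
p=optics.camera_params("scene"); W=np.linalg.inv(p["extrinsics"]); o=ctrl.get_obs(); R=Ro.from_rotvec(o["tool_rot"]).as_matrix()
P=[o["tool_pos"]+R@np.array(v)/1000 for v in [(0,0,0),(0,43,-13),(0,-43,-13),(11,43,-13),(-11,43,-13),(11,-43,-13),(-11,-43,-13)]]+[[.4824,.1884,.044]]
print(cv2.projectPoints(np.array(P),cv2.Rodrigues(W[:3,:3])[0],W[:3,3],p["mtx"],np.array([p["k1"],0,0,0]))[0].reshape(-1,2).round(0).tolist())
im,_=optics.get_image("top"); cv2.imwrite("pics/t1.png",cv2.resize(im[190:280,130:250],(800,600),interpolation=cv2.INTER_NEAREST)[:,:,::-1])
E
```

```text
[[415.0, 253.0], [431.0, 276.0], [405.0, 221.0], [440.0, 274.0], [422.0, 277.0], [413.0, 220.0], [397.0, 223.0], [404.0, 264.0]]
```

The projected tips match the picture, so the open tips are about 13 mm behind the TCP, and about 4 mm behind at a 54 mm opening. I centre over the lens and lower the TCP to z ≈ 0.021.

```bash
python3 -m handwheel '[{"tx":-4,"ty":-3,"tz":0,"roll":0},{"tx":-4,"ty":-3,"tz":0,"roll":0},{"tx":0,"ty":0,"tz":12,"roll":0},{"tx":0,"ty":0,"tz":14,"roll":0},{"tx":0,"ty":0,"tz":14,"roll":0},{"tx":0,"ty":0,"tz":8,"roll":0},{"tx":0,"ty":0,"tz":4,"roll":0},{"tx":0,"ty":0,"tz":0,"roll":0},{"tx":0,"ty":0,"tz":0,"roll":0}]' 85 >/dev/null; python3 - <<'E'
from h import *
off([.4824,.1884,.021])
E
```

```text
t 2.37 tcp [0.4831 0.1882 0.0218] tool xyz off mm [ 0.7 -0.1  0.8] yaw 157.27 tilt 0.01 q6 -0.946 F [ 0.51 -0.63 -0.55] M [ 0.02  -0.019 -0.045] open 85.1 grip 0.0 goff 0.0187
```

```bash
python3 -m handwheel '[{"tx":0.7,"ty":0,"tz":0.5,"roll":0},{"tx":0,"ty":0,"tz":0,"roll":0},{"tx":0,"ty":0,"tz":0,"roll":0},{"tx":0,"ty":0,"tz":0,"roll":0},{"tx":0,"ty":0,"tz":0,"roll":0},{"tx":0,"ty":0,"tz":0,"roll":0},{"tx":0,"ty":0,"tz":0,"roll":0},{"tx":0,"ty":0,"tz":0,"roll":0}]' 45 50 >/dev/null; python3 -c "
from h import *
off([.4824,.1884,.021])"
```

```text
t 3.03 tcp [0.4833 0.1888 0.0223] tool xyz off mm [ 0.6 -0.7  1.3] yaw 157.26 tilt 0.13 q6 -0.945 F [-0.32  1.49  4.58] M [ 0.167  0.049 -0.027] open 52.2 grip 52.6 goff 0.0187
```

```bash
python3 -m handwheel '[{"tx":0,"ty":0,"tz":-4,"roll":0},{"tx":0,"ty":0,"tz":-10,"roll":0},{"tx":0,"ty":0,"tz":-16,"roll":0},{"tx":0,"ty":0,"tz":-20,"roll":0},{"tx":0,"ty":0,"tz":-20,"roll":0},{"tx":0,"ty":0,"tz":-14,"roll":0},{"tx":0,"ty":0,"tz":-6,"roll":0},{"tx":0,"ty":0,"tz":0,"roll":0},{"tx":0,"ty":0,"tz":0,"roll":0}]' >/dev/null; python3 - <<'E'
from h import *
off([.4748,-.2232,.12])
im,d=optics.get_image("scene"); cv2.imwrite("pics/s2.png",cv2.resize(im[120:300,300:540],(800,600))[:,:,::-1])
E
```

```text
t 3.78 tcp [0.4817 0.1883 0.1106] tool xyz off mm [-152.6 -382.2   -9.2] yaw 157.26 tilt 0.05 q6 -0.945 F [-1.63 -0.19 -2.73] M [ 0.019  0.001 -0.017] open 52.1 grip 52.6 goff 0.0187
```

View pics/s2.png

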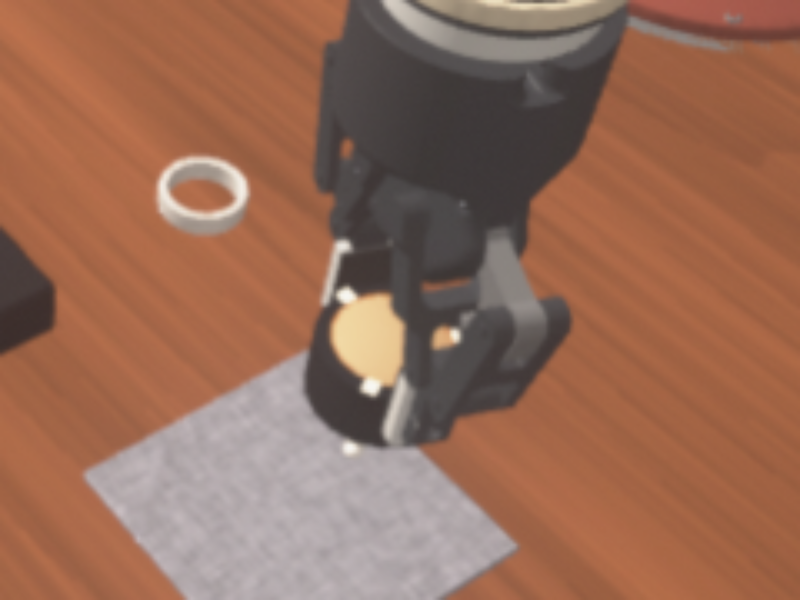

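The lens hangs upright in the fingers. Its three marks are at crop (345,295), (372,386) and (455,335), so full-image (403,208), (412,236) and (436,220). I measure its in-hand pose from the marks.

```bash
python3 - <<'E'
from h import *
im,d=optics.get_image("scene"); w=white(im)
P=[]
for u,v in((403.5,208.5),(411.6,235.8),(436.5,220.5)):
    b=min(blobs(w,2),key=lambda b:np.hypot(*(b[0]-[u,v]))); print(b); P.append(plane("scene",b[0],.1323)[0])
P=np.array(P); c=P.mean(0); print(P.round(4),c.round(4))
for p in P: q=p-c; print(np.hypot(*q[:2]).round(4), np.degrees(np.arctan2(q[1],q[0])).round(1))
E
```

```text
(array([403.5, 208.5]), np.int32(20))
(array([410.81818182, 235.81818182]), np.int32(22))
(array([436.5, 220.5]), np.int32(8))
[[0.4812 0.1657 0.1323]
 [0.5035 0.2009 0.1323]
 [0.4629 0.2017 0.1323]] [0.4825 0.1894 0.1323]
0.0238 -93.2
0.0239 28.7
0.0232 148.0
```

```bash
python3 -m handwheel '[{"tx":-6,"ty":-16,"tz":0,"roll":0},{"tx":-12,"ty":-30,"tz":0,"roll":0},{"tx":-14,"ty":-36,"tz":0,"roll":0},{"tx":-15,"ty":-37,"tz":0,"roll":0},{"tx":-15,"ty":-37,"tz":0,"roll":0},{"tx":-15,"ty":-37,"tz":0,"roll":0},{"tx":-15,"ty":-37,"tz":0,"roll":0},{"tx":-15,"ty":-37,"tz":0,"roll":0},{"tx":-15,"ty":-37,"tz":0,"roll":0},{"tx":-14,"ty":-36,"tz":0,"roll":0},{"tx":-11,"ty":-28,"tz":0,"roll":0},{"tx":-5,"ty":-14,"tz":0,"roll":0}]' >/dev/null
python3 -m handwheel '[{"tx":0,"ty":0,"tz":0,"roll":0.08},{"tx":0,"ty":0,"tz":0,"roll":0.12},{"tx":0,"ty":0,"tz":0,"roll":0.12},{"tx":0,"ty":0,"tz":0,"roll":0.12},{"tx":0,"ty":0,"tz":0,"roll":0.12},{"tx":0,"ty":0,"tz":0,"roll":0.08},{"tx":0,"ty":0,"tz":0,"roll":0},{"tx":0,"ty":0,"tz":0,"roll":0},{"tx":0,"ty":0,"tz":0,"roll":0}]' >/dev/null;  python3 - <<'E'
from h import *
off([.4748,-.2232,.12])
im,d=optics.get_image("scene"); w=white(im); P=[]
for b,a in blobs(w,3):
    if 150<b[0]<330 and 20<b[1]<160: print(b.round(1),a,plane("scene",b,.1323).round(4))
cv2.imwrite("pics/s3.png",cv2.resize(im[20:170,160:360],(800,600))[:,:,::-1])
E
```

```text
t 5.63 tcp [ 0.4744 -0.2223  0.1103] tool xyz off mm [-1.  -0.1 -9.7] yaw 120.7 tilt 0.09 q6 -1.116 F [ 0.43 -0.16 -2.  ] M [ 0.037 -0.026  0.004] open 51.7 grip 52.9 goff 0.0187
[245.2  57.6] 5 [[ 0.4593 -0.2401  0.1323]]
[254.5  69.7] 6 [[ 0.4663 -0.1987  0.1323]]
[231.5  88. ] 6 [[ 0.5232 -0.1752  0.1323]]
[254.8  88.8] 5 [[ 0.4947 -0.1516  0.1323]]
[246.6 113.1] 480 [[ 0.5373 -0.1055  0.1323]]
[221.8 141.1] 12 [[ 0.5983 -0.0711  0.1323]]
```

View pics/s3.png

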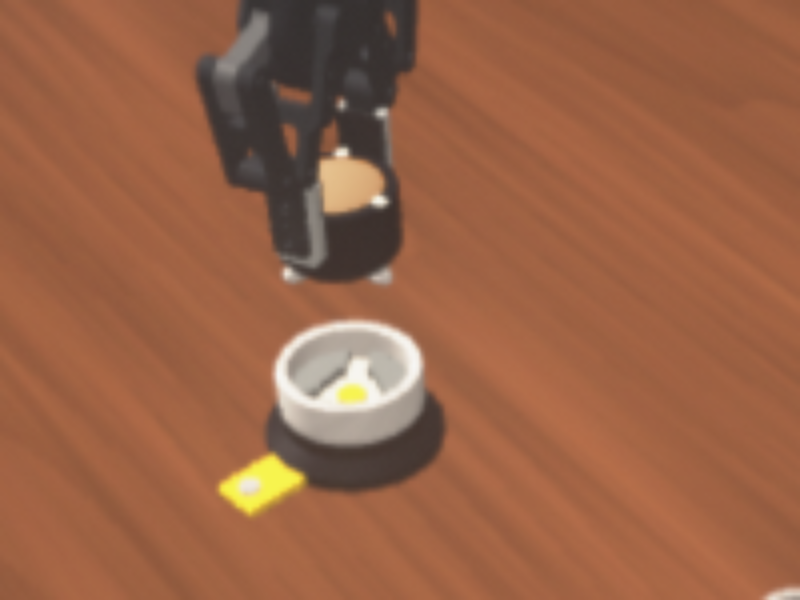

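The lens hangs upright over the cup, with visible marks at (245,58) and (254,70). Both are within 2 mm of where the slot angle wants them. I go down to the mouth.

```bash
python3 -m handwheel '[{"tx":-0.5,"ty":0,"tz":8,"roll":0},{"tx":-0.5,"ty":0,"tz":12,"roll":0},{"tx":0,"ty":0,"tz":12,"roll":0},{"tx":0,"ty":0,"tz":10,"roll":0},{"tx":0,"ty":0,"tz":5,"roll":0},{"tx":0,"ty":0,"tz":0,"roll":0},{"tx":0,"ty":0,"tz":0,"roll":0},{"tx":0,"ty":0,"tz":0,"roll":0}]' >/dev/null;  python3 - <<'E'
from h import *
off([.4748,-.2232,.0463])
E
python3 -m handwheel '[{"tx":0,"ty":0,"tz":2,"roll":0},{"tx":0,"ty":0,"tz":2,"roll":0},{"tx":0,"ty":0,"tz":2,"roll":0},{"tx":0,"ty":0,"tz":1,"roll":0},{"tx":0,"ty":0,"tz":0,"roll":0},{"tx":0,"ty":0,"tz":0,"roll":0}]' >/dev/null;  python3 - <<'E'
from h import *
off([.4748,-.2232,.0463])
E
```

```text
t 6.35 tcp [ 0.4757 -0.2237  0.0646] tool xyz off mm [ 0.9 -0.5 18.3] yaw 120.6 tilt 0.04 q6 -1.115 F [ 0.02 -0.34 -0.81] M [ 0.017 -0.02  -0.015] open 52.0 grip 52.9 goff 0.0187
t 6.85 tcp [ 0.4753 -0.2234  0.0571] tool xyz off mm [ 0.4 -0.3 10.8] yaw 120.6 tilt 0.01 q6 -1.115 F [ 0.24 -0.63 -1.97] M [ 0.039 -0.017 -0.006] open 52.0 grip 52.9 goff 0.0187
```

```bash
for i in 1; do python3 -m handwheel '[{"tx":0,"ty":0,"tz":1.5,"roll":0},{"tx":0,"ty":0,"tz":1.5,"roll":0},{"tx":0,"ty":0,"tz":1.5,"roll":0},{"tx":0,"ty":0,"tz":0,"roll":0},{"tx":0,"ty":0,"tz":0,"roll":0}]' >/dev/null; python3 -c "
from h import *
off([.4748,-.2232,.0463])"; done
python3 -m handwheel '[{"tx":0,"ty":0,"tz":1.5,"roll":0},{"tx":0,"ty":0,"tz":1.5,"roll":0},{"tx":0,"ty":0,"tz":1,"roll":0},{"tx":0,"ty":0,"tz":0,"roll":0},{"tx":0,"ty":0,"tz":0,"roll":0}]' >/dev/null; python3 -c "
from h import *
off([.4748,-.2232,.0463])"
```

```text
t 7.27 tcp [ 0.4752 -0.2234  0.0524] tool xyz off mm [ 0.4 -0.2  6.1] yaw 120.6 tilt 0.03 q6 -1.115 F [ 0.18  0.45 -2.57] M [-0.019 -0.016 -0.024] open 52.0 grip 52.9 goff 0.0187
t 7.68 tcp [ 0.4752 -0.2234  0.0485] tool xyz off mm [ 0.4 -0.3  2.2] yaw 120.6 tilt 0.02 q6 -1.115 F [-0.46 -0.38 -1.85] M [ 0.006 -0.024  0.014] open 52.0 grip 52.9 goff 0.0187
```

```bash
python3 -m handwheel '[{"tx":0,"ty":0,"tz":1,"roll":0},{"tx":0,"ty":0,"tz":0.5,"roll":0},{"tx":0,"ty":0,"tz":0.5,"roll":0},{"tx":0,"ty":0,"tz":0,"roll":0},{"tx":0,"ty":0,"tz":0,"roll":0}]' >/dev/null; python3 -c "
from h import *
off([.4748,-.2232,.0463])"
python3 -m handwheel '[{"tx":0,"ty":0,"tz":0.5,"roll":0},{"tx":0,"ty":0,"tz":0.5,"roll":0},{"tx":0,"ty":0,"tz":0,"roll":0},{"tx":0,"ty":0,"tz":0,"roll":0}]' >/dev/null; python3 -c "
from h import *
off([.4748,-.2232,.0463])"
```

```text
t 8.1 tcp [ 0.4753 -0.2235  0.0466] tool xyz off mm [ 0.5 -0.3  0.3] yaw 120.59 tilt 0.0 q6 -1.115 F [-0.09 -0.27 -1.63] M [ 0.019 -0.032  0.009] open 51.9 grip 52.9 goff 0.0187
t 8.43 tcp [ 0.4753 -0.2235  0.0456] tool xyz off mm [ 0.5 -0.3 -0.7] yaw 120.59 tilt 0.01 q6 -1.115 F [ 0.36  0.23 -1.29] M [-0.003 -0.021  0.018] open 51.8 grip 52.9 goff 0.0187
```

```bash
for i in 1; do python3 -m handwheel '[{"tx":0,"ty":0,"tz":0.5,"roll":0},{"tx":0,"ty":0,"tz":0.5,"roll":0},{"tx":0,"ty":0,"tz":0.5,"roll":0},{"tx":0,"ty":0,"tz":0,"roll":0},{"tx":0,"ty":0,"tz":0,"roll":0}]' >/dev/null; python3 -c "
from h import *
off([.4748,-.2232,.0403])"; done
python3 -m handwheel '[{"tx":0,"ty":0,"tz":0.5,"roll":0},{"tx":0,"ty":0,"tz":0.5,"roll":0},{"tx":0,"ty":0,"tz":0,"roll":0},{"tx":0,"ty":0,"tz":0,"roll":0}]' >/dev/null; python3 -c "
from h import *
off([.4748,-.2232,.0403])"
```

```text
t 8.85 tcp [ 0.4753 -0.2235  0.0441] tool xyz off mm [ 0.5 -0.3  3.8] yaw 120.59 tilt 0.01 q6 -1.115 F [-0.07 -0.34 -1.47] M [ 0.007  0.003 -0.01 ] open 52.0 grip 52.9 goff 0.0187
t 9.18 tcp [ 0.4753 -0.2234  0.0431] tool xyz off mm [ 0.5 -0.3  2.8] yaw 120.59 tilt 0.01 q6 -1.115 F [-0.36  0.96 -0.76] M [-0.012  0.001 -0.019] open 52.0 grip 52.9 goff 0.0187
```

The feet are already below the ring top with no load, so they are in the slots. I ease down to the floor.

```bash
python3 -m handwheel '[{"tx":0,"ty":0,"tz":0.5,"roll":0},{"tx":0,"ty":0,"tz":0.5,"roll":0},{"tx":0,"ty":0,"tz":0.5,"roll":0},{"tx":0,"ty":0,"tz":0,"roll":0},{"tx":0,"ty":0,"tz":0,"roll":0}]' >/dev/null; python3 -c "
from h import *
off([.4748,-.2232,.0403])"
python3 -m handwheel '[{"tx":0,"ty":0,"tz":0.5,"roll":0},{"tx":0,"ty":0,"tz":0.3,"roll":0},{"tx":0,"ty":0,"tz":0,"roll":0},{"tx":0,"ty":0,"tz":0,"roll":0}]' >/dev/null; python3 -c "
from h import *
off([.4748,-.2232,.0403])"
```

```text
t 9.6 tcp [ 0.4753 -0.2234  0.0416] tool xyz off mm [ 0.4 -0.3  1.3] yaw 120.59 tilt 0.01 q6 -1.115 F [-0.34  0.08 -1.43] M [ 0.032  0.045 -0.037] open 52.1 grip 52.9 goff 0.0187
t 9.93 tcp [ 0.4753 -0.2235  0.0408] tool xyz off mm [ 0.5 -0.3  0.5] yaw 120.59 tilt 0.0 q6 -1.115 F [-0.79  0.37 -2.29] M [0.004 0.013 0.018] open 51.8 grip 52.9 goff 0.0187
```

```bash
for i in 1; do python3 -m handwheel '[{"tx":0,"ty":0,"tz":0.3,"roll":0},{"tx":0,"ty":0,"tz":0.2,"roll":0},{"tx":0,"ty":0,"tz":0,"roll":0},{"tx":0,"ty":0,"tz":0,"roll":0}]' >/dev/null; python3 -c "
from h import *
off([.4748,-.2232,.0403])"; done
python3 -m handwheel '[{"tx":0,"ty":0,"tz":0.3,"roll":0},{"tx":0,"ty":0,"tz":0,"roll":0},{"tx":0,"ty":0,"tz":0,"roll":0}]' >/dev/null; python3 -c "
from h import *
off([.4748,-.2232,.0403])"
```

```text
t 10.27 tcp [ 0.4754 -0.2235  0.0404] tool xyz off mm [ 0.5 -0.3  0.1] yaw 120.6 tilt 0.0 q6 -1.115 F [-0.7  -0.3  -2.12] M [ 0.006  0.09  -0.015] open 52.1 grip 53.0 goff 0.0187
t 10.52 tcp [ 0.4754 -0.2235  0.0404] tool xyz off mm [ 0.6 -0.4  0.1] yaw 120.6 tilt 0.01 q6 -1.115 F [-1.08  1.17  1.41] M [0.107 0.139 0.039] open 52.3 grip 53.2 goff 0.0187
```

```bash
python3 -m handwheel '[{"tx":0,"ty":0,"tz":0.3,"roll":0},{"tx":0,"ty":0,"tz":0,"roll":0},{"tx":0,"ty":0,"tz":0,"roll":0}]' >/dev/null; python3 -c "
from h import *
off([.4748,-.2232,.0403])"
```

```text
t 10.77 tcp [ 0.4755 -0.2236  0.0403] tool xyz off mm [ 0.7 -0.4 -0. ] yaw 120.6 tilt 0.01 q6 -1.115 F [-2.4   1.87  4.63] M [0.229 0.38  0.002] open 52.0 grip 53.5 goff 0.0187
```

```bash
python3 -m handwheel '[{"tx":0.4,"ty":-0.2,"tz":0.2,"roll":0},{"tx":0,"ty":0,"tz":0.1,"roll":0},{"tx":0,"ty":0,"tz":0,"roll":0},{"tx":0,"ty":0,"tz":0,"roll":0}]' >/dev/null; python3 -c "
from h import *
off([.4748,-.2232,.0403])"
```

```text
t 11.1 tcp [ 0.4754 -0.2236  0.0402] tool xyz off mm [ 0.6 -0.4 -0.1] yaw 120.6 tilt 0.07 q6 -1.115 F [-1.95  0.97  5.94] M [0.149 0.37  0.004] open 52.1 grip 53.7 goff 0.0187
```

```bash
python3 -m handwheel '[{"tx":0,"ty":0,"tz":0.3,"roll":0},{"tx":0,"ty":0,"tz":0,"roll":0},{"tx":0,"ty":0,"tz":0,"roll":0},{"tx":0,"ty":0,"tz":0,"roll":0},{"tx":0,"ty":0,"tz":0,"roll":0}]' >/dev/null; python3 -c "
from h import *
off([.4748,-.2232,.0403])
im,d=optics.get_image('scene'); cv2.imwrite('pics/s4.png',cv2.resize(im[50:155,190:330],(800,600))[:,:,::-1])"
```

```text
t 11.52 tcp [ 0.4754 -0.2236  0.0402] tool xyz off mm [ 0.7 -0.4 -0.1] yaw 120.6 tilt 0.06 q6 -1.115 F [-2.66  0.95  6.9 ] M [ 0.232  0.543 -0.012] open 52.0 grip 53.9 goff 0.0187
```

View pics/s4.png

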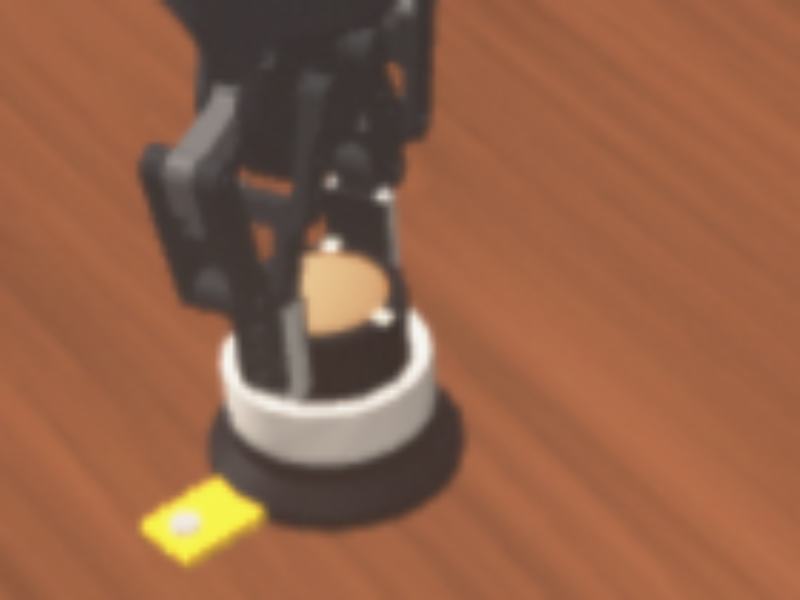

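The lens sits in the cup with marks near (248,92) and (257,105), and the near finger's tip is just above the rim. I press slightly harder and check the height from the marks.

```bash
python3 -m handwheel '[{"tx":0,"ty":0,"tz":0.3,"roll":0},{"tx":0,"ty":0,"tz":0.2,"roll":0},{"tx":0,"ty":0,"tz":0,"roll":0},{"tx":0,"ty":0,"tz":0,"roll":0},{"tx":0,"ty":0,"tz":0,"roll":0}]' >/dev/null; python3 - <<'E'
from h import *
off([.4748,-.2232,.0403])
im,d=optics.get_image("scene"); w=white(im)
for u,v in((248.1,92.5),(256.9,105.5)):
    b=min(blobs(w,2),key=lambda b:np.hypot(*(b[0]-[u,v]))); print(b,[plane("scene",b[0],z)[0,:2].round(4).tolist() for z in(.062,.068)])
for a in(-129,111): print(.4754+.024*np.cos(np.radians(a)),-.2235+.024*np.sin(np.radians(a)))
E
```

```text
t 11.98 tcp [ 0.4755 -0.2236  0.0401] tool xyz off mm [ 0.7 -0.4 -0.2] yaw 120.6 tilt 0.06 q6 -1.115 F [-4.46  1.9   9.74] M [0.392 0.711 0.034] open 52.1 grip 54.2 goff 0.0187
(array([247.5,  92.5]), np.int32(4)) [[0.4608, -0.2413], [0.4649, -0.2335]]
(array([256.5, 105. ]), np.int32(8)) [[0.4675, -0.1994], [0.4716, -0.1921]]
0.4602963106148039 -0.2421515030749673
0.4667991692109128 -0.20109406976406716
```

The heights fit a seated lens (marks at z ≈ 0.062), and it is pressed with about 10 N. I unload, release and retreat.

```bash
python3 -m handwheel '[{"tx":0,"ty":0,"tz":-0.5,"roll":0},{"tx":0,"ty":0,"tz":-0.4,"roll":0},{"tx":0,"ty":0,"tz":0,"roll":0}]' >/dev/null; python3 -c "
from h import *
off([.4748,-.2232,.0403])"
python3 -m handwheel '[{"tx":0,"ty":0,"tz":0,"roll":0},{"tx":0,"ty":0,"tz":0,"roll":0},{"tx":0,"ty":0,"tz":0,"roll":0},{"tx":0,"ty":0,"tz":0,"roll":0},{"tx":0,"ty":0,"tz":0,"roll":0},{"tx":0,"ty":0,"tz":0,"roll":0},{"tx":0,"ty":0,"tz":0,"roll":0}]' 85 >/dev/null; python3 -c "
from h import *
off([.4748,-.2232,.0403])"
python3 -m handwheel '[{"tx":0,"ty":0,"tz":-5,"roll":0},{"tx":0,"ty":0,"tz":-12,"roll":0},{"tx":0,"ty":0,"tz":-20,"roll":0},{"tx":0,"ty":0,"tz":-30,"roll":0},{"tx":0,"ty":0,"tz":-35,"roll":0},{"tx":15,"ty":0,"tz":-15,"roll":0},{"tx":30,"ty":0,"tz":0,"roll":0},{"tx":35,"ty":0,"tz":0,"roll":0},{"tx":35,"ty":0,"tz":0,"roll":0},{"tx":20,"ty":0,"tz":0,"roll":0},{"tx":0,"ty":0,"tz":0,"roll":0},{"tx":0,"ty":0,"tz":0,"roll":0}]' >/dev/null; python3 - <<'E'
from h import *
off([.4748,-.2232,.0403])
a,d=optics.get_image("scene");b,e=optics.get_image("top")
R=lambda a:cv2.resize(a,(400,300),interpolation=cv2.INTER_NEAREST)
cv2.imwrite("pics/f.png",np.hstack([R(a[80:155,200:300]),R(b[225:285,375:455])])[:,:,::-1])
for n,im,(x0,y0,x1,y1) in(("scene",a,(228,80,275,125)),("top",b,(395,235,440,275))):
    m=np.zeros(im.shape[:2],bool);m[y0:y1,x0:x1]=1
    for c,s in blobs(white(im)&m,2): print(n,c.round(1),s,plane(n,c,.062).round(4))
E
```

```text
t 12.28 tcp [ 0.4754 -0.2235  0.0402] tool xyz off mm [ 0.6 -0.4 -0.1] yaw 120.6 tilt 0.07 q6 -1.115 F [-1.6   0.42  5.53] M [0.161 0.351 0.06 ] open 52.3 grip 53.6 goff 0.0187
t 12.87 tcp [ 0.4749 -0.2232  0.0394] tool xyz off mm [ 0.  -0.1 -0.9] yaw 120.59 tilt 0.01 q6 -1.115 F [ 0.61 -0.37 -1.05] M [-0.002 -0.004 -0.028] open 84.7 grip 0.0 goff 0.0187
t 13.87 tcp [ 0.4064 -0.1067  0.1578] tool xyz off mm [-134.8   -0.8  117.8] yaw 120.68 tilt 0.16 q6 -0.969 F [ 0.39  0.29 -0.67] M [-0.05  -0.017  0.051] open 84.7 grip 0.0 goff 0.0187
scene [247.5  92.5] 4 [[ 0.4608 -0.2413  0.062 ]]
scene [233.  104.3] 7 [[ 0.5    -0.2257  0.062 ]]
scene [256.7 105. ] 6 [[ 0.4673 -0.1993  0.062 ]]
scene [244.5 117.6] 185 [[ 0.503  -0.1811  0.062 ]]
```

View pics/f.png

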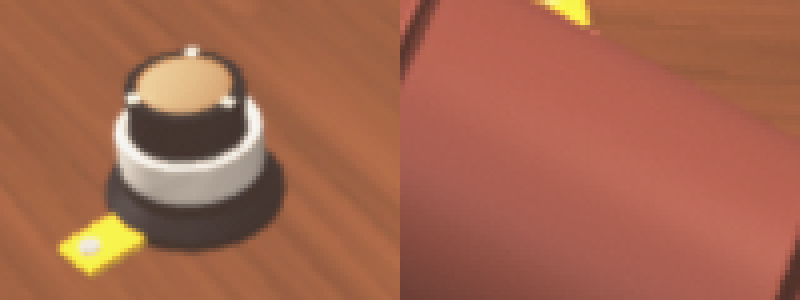

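The lens sits level and unchanged in the cup. Its three marks cast onto z = 0.062 give a radius of about 24.4 mm, centred on the lamp. The gripper is clear, so I hand in.

```bash
python3 -c "
from station import ctrl
print(ctrl.finish_job())"
```

```text
the job is handed in; nothing more can be done
None
```

I set the lens feet down in the lamp's slots, pressed it home with about 10 N, released it sitting level and fully down, and handed the job in at about 14 s; the judge's verdict was not shown. I turned it to the slot angle above the cup, so the feet dropped in without any turning under pressure.

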